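# Clear the carton dispenser's catch tray into the tote

### The arm

A 6-joint arm with a two-finger parallel gripper is mounted at the origin on the work surface. World frame = base frame: x ahead of the robot, y to its left, z up, the work surface at z = 0. Lengths are in m, angles in rad, forces in N, time in s.
With the tool pointing down it reaches from about 0.325 to 0.875 m from the base axis. Payload 4.4 kg.
Tool frame: the origin (TCP) lies on the centre line of the jaws, within the pads' length; the fingertips stand 22 mm ahead of it and the grasp point (between the pads) lies 3 mm ahead of it; z points along the fingers, y is the line along which they close (so a half turn about z gives the same grasp; the last joint's range is limited). The gripper opens to 85 mm and grips with 20 to 120 N. Pads are 22 mm wide; open, the fingers measure 114 mm over their backs; the gripper's body (76 mm by 85 mm) begins 54 mm behind the grasp point. The pads swing forward as they close: fully open they stand 13 mm farther back than shut.
Start: joints at [1.183, 0.207, 1.542, -0, 1.393, -0.15], TCP at [0.135, 0.559, 0.253] pointing down, gripper open.
Joint ranges: [-2.73, 2.73], [-0.86, 2.22], [0.23, 2.46], [-1.11, 4.25], [0.08, 2.63], [-2.82, 2.82]. Speed limits (rad/s): [2.79, 2.79, 3.14, 3.14, 3.14, 3.14].

### API

Orientations are given as a unit quaternion [x, y, z, w].
In Python, from bench import env gives the robot as it stands. The module is installed in compiled form; this text tells all that it offers.
- The arm moves only by the tool jog_arm, never from a script. Its argument "series" is a list of rows, each an object with "gripper": the finger opening in cm, from 0 to 8.54; "slide": the shift along the tool's x, y, z in cm, a list of three; "rotation": the turn, a rotation vector about the tool's x, y, z in rad, a list of three. In form: [{"gripper": gripper, "slide": [dx, dy, dz], "rotation": [ax, ay, az]}, ...]. A call has 1 to 12 rows; each row is the pose to reach, as a shift and turn from the pose commanded when the call began, along the tool's axes at that moment; what a row does not reach only later rows make up. A row lasts 1/10 s, in which the tool goes at most 50 mm and 8.59 degrees, less where a joint would pass 70% of its speed; a pose out of reach is approached as far as the arm can. A call with a gripper value outside its range is refused whole. The fingers move at their own pace and stop on an object; "squeeze" is the grip in N (left out, the last holds). Time passes only in rows, so rows that repeat a pose let the fingers close. It gives the time, the measured TCP pose, the force, the opening and the grip force at its end, in the units of the state.
- env.observe(): the state, without advancing time (a new reading comes with each control period).
- env.read_camera(name): name is "scene" or "top" or "wrist"; returns a dict with "pixels" (400x640x3 uint8, blue, green, red), "range_z" (400x640 float32, m along the optical axis (not along the pixel's ray), 0 where there is no reading), "mtx" (3x3 intrinsics, pixels), "D" ([k1, k2, p1, p2, k3] as OpenCV has them; the pictures are not rectified), "xyz" and "orientation" of the camera in the world. Camera axes: x right, y up, looking along -z (the intrinsics and any distortion apply to the point x, -y, -z); pixel columns grow to the right and rows downward; lengths in m; the calibration is good to about 2 mm. A picture is of the moment at which its call begins.
- env.job_done(): hands the job in; it is judged then, once.
The state is a dict: "time_s": time; "q": joint angles; "qd": joint speeds; "joint_torque": joint torques, N m; "eef_pos": TCP position; "eef_rot": TCP orientation; "force": force on the tool from outside, world axes, zero at the start; "ft_torque": the same for the moment, N m; "width": opening from 0.0 (shut) to 1.0 (fully open); "grasp_force": force on a finger pad.
Only numpy, scipy, OpenCV 4.12 (cv2) and the standard library are available. Lean on these libraries where they do the work, as an engineer would, in place of code of your own. Each camera call takes 0.05 s, during which the arm holds its last target. There are 200 camera calls.

### The job

Closing time: empty the dispenser's catch tray so that it can be wiped. First tip its clear guard fully up (pressing down the red heel plate behind the pivot does this) and leave it up, then move the yellow, green and red cartons from the tray into the white tote, setting each one down, not dropping it, flat on the tote's floor with its label up, none on top of another. Do not disturb the blue carton already in the tote, nor the bottle, saucer and cup, and do not shove the tote about.

Things in the scene. Friction and masses are not known exactly. Their poses are not given: they have to be found in the camera images.
- dispenser: Fixed white carton dispenser, cabinet 440 x 420 x 620 mm high, with a steel catch tray in front. Origin on the counter under the tray's centre; x level, from tray to cabinet (its face at x=+355); z up. Tray inside: x -90..90, y -125..125, floor 12 mm above the counter; 4 mm walls, tops 60 mm above the counter, at the front (x=-90) and both ends; open at the back to the belt.
- belt (a point): Middle of the upper end of the black delivery belt, at the cabinet's face, 58 mm above the counter. The belt, 220 mm wide, slopes down from here to about 22 mm above the counter at the tray's back edge. A side plate 75 mm high stands along each side of it.
- pivot (a point): Middle of the guard's pivot shaft: on the dispenser at x=+125, y=0, 120 mm above the counter. The shaft, 12 mm thick, runs along the dispenser's y between two bracket plates at y=-127 and +127 that reach 140 mm above the counter.
- guard (a joint): See-saw guard's angle, rad: 0 shut, 1.6 fully up (hard stop). Clear hood, 266 mm wide, from pivot out over the tray: 226 mm long, 24 mm lip and skirts below, front edge 95 mm above the counter when shut; up, it stands nearly upright over the pivot, top 345 mm high. Pressing the heel down tips it up (about 6 N at the heel point); a stiff hinge (0.25 N m) holds it wherever left.
- heel (a point): Middle of the red heel plate, 85 mm from the pivot axis; moves with the guard. Plate: 170 mm wide, 4 mm thick, ends 100 mm from the axis. Guard shut: it rises at 46 deg from pivot towards the cabinet, this point 59 mm behind the pivot (towards the cabinet), 181 mm above the counter. Guard fully up: it points 46 deg down, this point 59 mm behind the pivot, 59 mm above the counter.
- carton_yellow: Yellow, red band: a sealed tea carton, a rigid box 105 long (x) x 58 wide (y) x 32 mm high (z), about 90 g; origin at the centre of its underside, z up out of the face with the white label. Starts on the tray's floor, roughly along the dispenser's x.
- carton_green: Green, yellow band: a sealed tea carton, a rigid box 105 long (x) x 58 wide (y) x 32 mm high (z), about 90 g; origin at the centre of its underside, z up out of the face with the white label. Starts on the tray's floor beside the yellow one, roughly along the dispenser's x.
- carton_red: Red, white band: a sealed tea carton, a rigid box 105 long (x) x 58 wide (y) x 32 mm high (z), about 90 g; origin at the centre of its underside, z up out of the face with the white label. Starts lying across the tops of the yellow and green cartons, roughly along the dispenser's y.
- tote: Shallow white open plastic tote standing loose on the counter, 0.9 kg, outside 400 (x) x 300 (y) x 70 mm high with a rim that stands out 7 mm; walls and floor 5 mm thick (inside 390 x 290 mm). Origin at the centre of its underside, z up.
- carton_blue: Blue, white band: a sealed tea carton, a rigid box 105 long (x) x 58 wide (y) x 32 mm high (z), about 90 g; origin at the centre of its underside, z up out of the face with the white label. Already in the tote, along its long wall on the -y side. Leave it where it is.
- bottle: Amber glass sauce bottle, white cap, standing on the counter between tray and tote, 60 mm diameter, 198 mm high, 0.4 kg; origin at the centre of its underside, z up. Leave it alone.
- saucer: White square saucer, 118 mm square, 15 mm high, on the counter between tray and tote, carrying the cup; origin at the centre of its underside, z up. Leave it alone.
- cup: White square cup upside-down on the saucer, 70 mm square at the bottom, 70 mm high, handle out to its +x side (57 mm from the centre); origin at the centre of its lower edge (the mouth), 11 mm above the counter, z up. Leave it alone.

How it is judged:
By the outcome, as a careful person would: the job done as asked, in the order asked, and still so for the second after the job is handed in, with the robot touching nothing.
It also fails if it takes over 72 s, if anything falls off the work surface, if the arm or the gripper's body presses on something with over 40 N, if the wrist force passes 120 N, or if a joint passes its speed limit or range.

## Working session

There is one attempt and no reset: what is moved stays moved. The work goes in short steps, Python scripts to look and compute and a tool call to move; the robot and the scene stay as the last step left them, time stands still between calls to the robot, and variables do not carry over. Pictures are saved under pics/ and viewed, at most 10 in all, crops included, and the job is handed in when it is done.

Besides the shell and the picture viewer there is one more tool, called after "Emit:" as name(argument=value, ...), one argument or row to a line, values as JSON. jog_arm: Moves the arm, as the interface text tells. Its arguments: {"type":"object","properties":{"series":{"type":"array"},"squeeze":{"type":"number"}},"required":["series"]}

```bash
mkdir -p pics; cat > h.py <<'E'
import numpy as np, cv2
from scipy.spatial.transform import Rotation as R
from bench import env
def cam(n):
    c=env.read_camera(n); c['R']=R.from_quat(c['orientation']).as_matrix(); return c
def pts(c,uv):
    "world points from pixels with depth"
    uv=np.asarray(uv,float).reshape(-1,2); n=cv2.undistortPoints(uv[:,None],c['mtx'],c['D'])[:,0]
    z=c['range_z'][uv[:,1].round().astype(int),uv[:,0].round().astype(int)]
    p=np.c_[n[:,0],-n[:,1],-np.ones(len(n))]*z[:,None]
    return p@c['R'].T+c['xyz']
def rayz(c,uv,h):
    uv=np.asarray(uv,float).reshape(-1,2); n=cv2.undistortPoints(uv[:,None],c['mtx'],c['D'])[:,0]
    d=np.c_[n[:,0],-n[:,1],-np.ones(len(n))]@c['R'].T
    return c['xyz']+d*((h-c['xyz'][2])/d[:,2])[:,None]
def proj(c,P):
    p=(np.asarray(P,float).reshape(-1,3)-c['xyz'])@c['R']; p=p*[1,-1,-1]
    return cv2.projectPoints(p,np.zeros(3),np.zeros(3),c['mtx'],c['D'])[0][:,0]
E
python3 - <<'E'
from h import *
for n in ['scene','top']:
    c=cam(n); cv2.imwrite(f'pics/{n}0.png',c['pixels']); print(n,c['xyz'],c['R'].round(3).tolist(),c['mtx'].tolist(),c['D'])
s=env.observe(); print(s)
E
```

```text
scene [1.40902616 0.22460833 1.34005664] [[-0.181, -0.786, 0.591], [0.983, -0.156, 0.094], [0.018, 0.598, 0.801]] [[515.0551288096377, 0.0, 319.2522447535796], [0.0, 515.0551288096377, 191.25928794612975], [0.0, 0.0, 1.0]] [-0.02886916  0.          0.          0.          0.        ]
top [0.24351953 0.05868529 1.45314221] [[0.009, 0.974, -0.224], [-1.0, 0.01, 0.004], [0.007, 0.224, 0.975]] [[390.8891650204963, 0.0, 318.67887589472167], [0.0, 390.8891650204963, 197.79363857626592], [0.0, 0.0, 1.0]] [-0.09304425  0.          0.          0.          0.        ]
{'time_s': 0.1, 'q': array([ 1.18250291e+00,  2.07331601e-01,  1.54282811e+00,  1.08424061e-06,
        1.39351316e+00, -1.50500007e-01]), 'qd': array([-0.00228787, -0.00216133, -0.00438342,  0.00057999, -0.00064353,
        0.00131644]), 'joint_torque': array([-6.40207199e-04, -3.84086394e+01, -2.92549986e+01, -2.82132323e-04,
        4.78013739e-03, -3.16441503e-05]), 'eef_pos': array([0.13520907, 0.55821103, 0.25223558]), 'eef_rot': array([ 1.18616803e-01,  9.92939561e-01, -1.00245036e-03, -2.77338799e-04]), 'force': array([0.61545996, 0.10702625, 0.99273105]), 'ft_torque': array([ 0.01407718, -0.00403674,  0.0205974 ]), 'grasp_force': 0.0, 'width': 0.9974609644082526}
```

View pics/scene0.png

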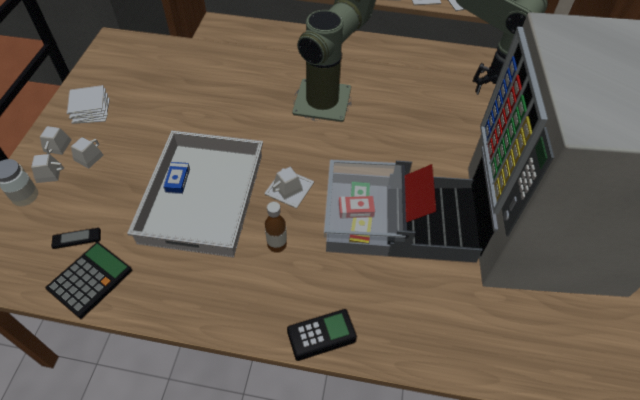

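View pics/top0.png

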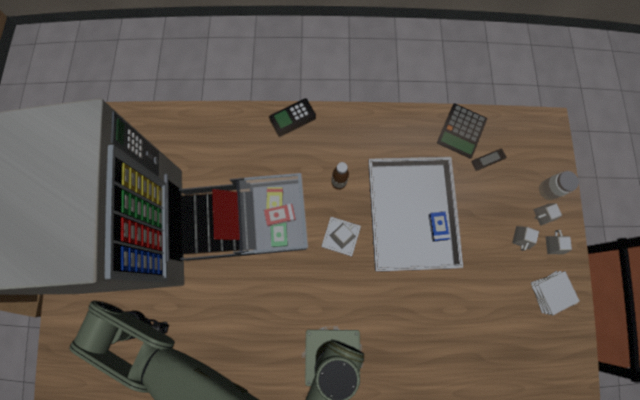

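The scene view shows the tote at (200,190), bottle (276,228), saucer and cup (289,185), tray with cartons (360,205) and red heel plate (420,193). In the top view the heel plate is at (226,215), cartons (278,215), bottle (341,176), cup (341,235), tote (413,213) and blue carton (439,226). Next I measure them.

```bash
cat >> h.py <<'E'
def mask(c,lo,hi,box=None):
    m=cv2.inRange(cv2.cvtColor(c['pixels'],cv2.COLOR_BGR2HSV),np.array(lo),np.array(hi))
    if box:
        k=np.zeros_like(m); x0,y0,x1,y1=box; k[y0:y1,x0:x1]=1; m=m*k
    return m
def cloud(c,m):
    v,u=np.nonzero(m); uv=np.c_[u,v]; p=pts(c,uv); return p[c['range_z'][v,u]>0]
def desc(P): return np.percentile(P,[2,50,98],axis=0).round(3).tolist()
E
python3 - <<'E'
from h import *
B={'top':dict(heel=(205,180,242,250),tray=(235,170,312,262),tote=(360,150,470,280),bot=(325,155,355,195),sau=(315,212,368,260)),
 'scene':dict(heel=(400,160,440,225),tray=(325,155,410,255),tote=(125,125,270,260),bot=(262,198,292,255),sau=(262,165,318,208))}
for n in ['top','scene']:
    c=cam(n); b=B[n]
    print(n)
    m=mask(c,(0,150,60),(8,255,255),b['heel'])|mask(c,(172,150,60),(180,255,255),b['heel']); P=cloud(c,m)
    r=cv2.minAreaRect(P[:,:2].astype(np.float32)*1000); print('heel',len(P),desc(P),r)
    for nm,lo,hi in [('red',(0,110,60),(8,255,255)),('green',(40,60,60),(85,255,255)),('yel',(18,110,80),(35,255,255))]:
        m=mask(c,lo,hi,b['tray'])
        if nm=='red': m|=mask(c,(172,110,60),(180,255,255),b['tray'])
        P=cloud(c,m); print(nm,len(P),desc(P) if len(P) else '',cv2.minAreaRect(np.argwhere(m)[:,::-1].astype(np.float32)))
    m=mask(c,(105,120,40),(130,255,255),b['tote']); P=cloud(c,m); print('blue',len(P),desc(P),cv2.minAreaRect(P[P[:,2]>.03][:,:2].astype(np.float32)*1000))
    for nm,z0,z1 in [('tote',.055,.085),('bot',.1,.22),('sau',.008,.02),('cup',.072,.1)]:
        k=np.zeros((400,640),np.uint8); x0,y0,x1,y1=b[{'cup':'sau'}.get(nm,nm)]; k[y0:y1,x0:x1]=1
        P=cloud(c,k); P=P[(P[:,2]>z0)&(P[:,2]<z1)]
        if len(P): print(nm,len(P),desc(P),cv2.minAreaRect(P[:,:2].astype(np.float32)*1000))
    k=np.zeros((400,640),np.uint8); x0,y0,x1,y1=b['tray']; k[y0:y1,x0:x1]=1; P=cloud(c,k)
    print('trayhist',np.histogram(P[:,2],bins=np.arange(-.005,.14,.01)))
    img=c['pixels'][120:280,200:480] if n=='top' else c['pixels'][120:280,250:500]
    cv2.imwrite(f'pics/{n}z.png',cv2.resize(img,None,fx=2.8 if n=='top' else 3.2,fy=2.8 if n=='top' else 3.2,interpolation=cv2.INTER_CUBIC))
E
```

```text
top
heel 1195 [[0.401, 0.33, 0.129], [0.48, 0.368, 0.159], [0.562, 0.404, 0.188]] ((481.9241943359375, 367.59112548828125), (170.9235076904297, 72.10105895996094), 6.5291666984558105)
red 183 [[0.403, 0.231, 0.12], [0.472, 0.335, 0.132], [0.565, 0.344, 0.141]] ((249.89324951171875, 206.62918090820312), (42.29391098022461, 59.57187271118164), 57.9946174621582)
green 154 [[0.384, 0.163, 0.112], [0.409, 0.187, 0.117], [0.457, 0.216, 0.123]] ((278.3724060058594, 234.468994140625), (22.09010124206543, 15.280369758605957), 85.2363510131836)Traceback (most recent call last):
  File "<stdin>", line 12, in <module>
  File "h.py", line 25, in cloud
    v,u=np.nonzero(m); uv=np.c_[u,v]; p=pts(c,uv); return p[c['range_z'][v,u]>0]
                                        ~~~^^^^^^
  File "h.py", line 8, in pts
    uv=np.asarray(uv,float).reshape(-1,2); n=cv2.undistortPoints(uv[:,None],c['mtx'],c['D'])[:,0]
                                             ~~~~~~~~~~~~~~~~~~~^^^^^^^^^^^^^^^^^^^^^^^^^^^^
cv2.error: OpenCV(4.12.0) /io/opencv/modules/calib3d/src/undistort.dispatch.cpp:347: error: (-215:Assertion failed) CV_IS_MAT(_src) && CV_IS_MAT(_dst) && (_src->rows == 1 || _src->cols == 1) && (_dst->rows == 1 || _dst->cols == 1) && _src->cols + _src->rows - 1 == _dst->rows + _dst->cols - 1 && (CV_MAT_TYPE(_src->type) == CV_32FC2 || CV_MAT_TYPE(_src->type) == CV_64FC2) && (CV_MAT_TYPE(_dst->type) == CV_32FC2 || CV_MAT_TYPE(_dst->type) == CV_64FC2) in function 'cvUndistortPointsInternal'
```

```bash
python3 - <<'E'
from h import *
B={'top':dict(heel=(205,180,242,250),tray=(235,170,312,262),tote=(360,150,470,280),bot=(325,155,355,195),sau=(315,212,368,260)),
 'scene':dict(heel=(400,160,440,225),tray=(325,155,410,255),tote=(125,125,270,260),bot=(262,198,292,255),sau=(262,165,318,208))}
for n in ['top','scene']:
    c=cam(n); b=B[n]
    print(n)
    m=mask(c,(0,150,60),(8,255,255),b['heel'])|mask(c,(172,150,60),(180,255,255),b['heel']); P=cloud(c,m)
    print('heel',len(P),desc(P),cv2.minAreaRect(P[:,:2].astype(np.float32)*1000))
    e=np.array([np.median(P[abs(P[:,0]-x)<.02],0) for x in (.43,.53)]); print(e.round(4).tolist())
    m=mask(c,(105,120,40),(130,255,255),b['tote']); P=cloud(c,m); print('blue',len(P),desc(P),cv2.minAreaRect(P[P[:,2]>.03][:,:2].astype(np.float32)*1000))
    for nm,z0,z1 in [('tote',.055,.085),('bot',.1,.22),('sau',.008,.02),('cup',.072,.1)]:
        k=np.zeros((400,640),np.uint8); x0,y0,x1,y1=b[{'cup':'sau'}.get(nm,nm)]; k[y0:y1,x0:x1]=1
        P=cloud(c,k); P=P[(P[:,2]>z0)&(P[:,2]<z1)]
        if len(P): print(nm,len(P),desc(P),cv2.minAreaRect(P[:,:2].astype(np.float32)*1000))
    k=np.zeros((400,640),np.uint8); x0,y0,x1,y1=b['tray']; k[y0:y1,x0:x1]=1; P=cloud(c,k)
    G=P[(P[:,2]>.085)&(P[:,2]<.145)&(P[:,1]<.33)]; print('guard',desc(G),cv2.minAreaRect(G[:,:2].astype(np.float32)*1000))
    # cabinet face / brackets
    img=c['pixels'][120:280,200:480] if n=='top' else c['pixels'][120:280,250:500]
    cv2.imwrite(f'pics/{n}z.png',cv2.resize(img,None,fx=2.8 if n=='top' else 3.2,fy=2.8 if n=='top' else 3.2,interpolation=cv2.INTER_CUBIC))
E
```

```text
top
heel 1193 [[0.402, 0.331, 0.128], [0.48, 0.368, 0.16], [0.562, 0.404, 0.189]] ((481.9185791015625, 367.4373779296875), (169.11312866210938, 72.64051818847656), 5.650598049163818)
[[0.4296, 0.3622, 0.1595], [0.5298, 0.3734, 0.1594]]
blue 177 [[0.417, -0.422, 0.031], [0.475, -0.39, 0.038], [0.517, -0.364, 0.043]] ((467.3876953125, -394.8576965332031), (102.86620330810547, 57.14555358886719), 5.073358058929443)
tote 1501 [[0.305, -0.455, 0.057], [0.517, -0.314, 0.069], [0.72, -0.136, 0.077]] ((514.846435546875, -296.4897155761719), (417.29534912109375, 316.8714904785156), 1.9879088401794434)
bot 269 [[0.612, -0.05, 0.104], [0.63, -0.021, 0.144], [0.657, 0.003, 0.202]] ((635.52099609375, -22.17684555053711), (57.923072814941406, 47.77687072753906), 85.28556060791016)
sau 599 [[0.368, -0.096, 0.008], [0.423, -0.021, 0.013], [0.495, 0.035, 0.019]] ((429.0989990234375, -23.960777282714844), (183.98162841796875, 145.41213989257812), 83.222900390625)
cup 212 [[0.404, -0.063, 0.074], [0.432, -0.035, 0.081], [0.462, -0.006, 0.087]] ((433.4076843261719, -35.081642150878906), (50.287803649902
[... 856 characters left out ...]
0.104], [0.654, -0.018, 0.142], [0.67, 0.006, 0.201]] ((647.8742065429688, -20.160263061523438), (50.50374221801758, 57.039493560791016), 12.421395301818848)
sau 488 [[0.378, -0.095, 0.008], [0.462, -0.003, 0.013], [0.5, 0.037, 0.019]] ((425.13311767578125, -34.935455322265625), (178.1881103515625, 168.57217407226562), 14.236595153808594)
cup 228 [[0.408, -0.062, 0.073], [0.438, -0.031, 0.08], [0.466, -0.003, 0.086]] ((435.9852600097656, -32.670223236083984), (58.10714340209961, 53.561363220214844), 42.07564163208008)
guard [[0.367, 0.108, 0.102], [0.512, 0.219, 0.117], [0.638, 0.326, 0.127]] ((500.0307922363281, 223.05776977539062), (273.8746337890625, 239.9729766845703), 5.625411033630371)
```

View pics/scenez.png

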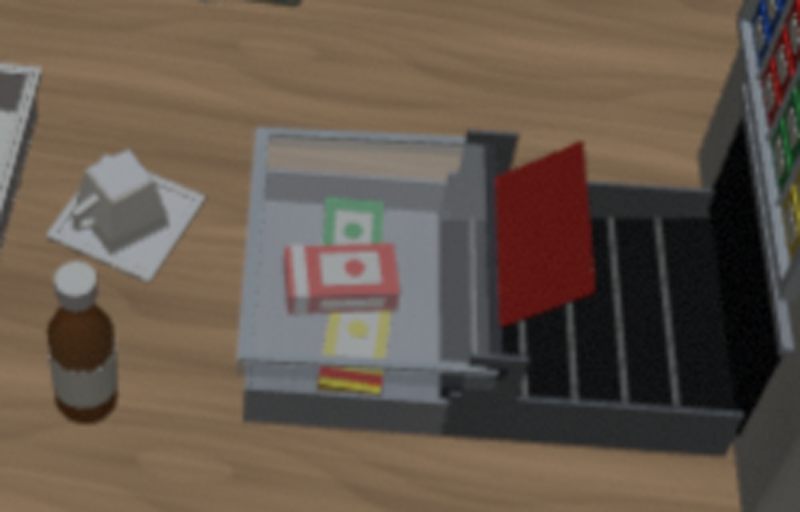

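Zoomed scene view: the guard hood covers the tray, the red heel plate at zoomed (545,235) is clear of everything, and red lies across yellow and green. Heel, pivot and guard positions agree with the given sizes. Before pressing I check the arm's profile above the tool against the raised guard (345 mm).

```bash
python3 - <<'E'
from h import *
s=env.observe(); t=s['eef_pos']; q=s['q']
d=np.array([np.cos(q[0]),np.sin(q[0])]); l=np.array([-d[1],d[0]])
for n in ['top','scene']:
    c=cam(n); P=cloud(c,np.ones((400,640),np.uint8))
    r=P[:,:2]@d; la=P[:,:2]@l; r0=t[:2]@d; l0=t[:2]@l
    A=P[:,2]>.2
    k=(abs(la-l0)<.15)&(P[:,2]>.15)&(r<r0+.15)
    for a in np.arange(-.60,.15,.05):
        m=k&(r-r0>a)&(r-r0<a+.05)
        if m.sum()>5: print(n,'r off',round(a,2),m.sum(),'z',np.percentile(P[m,2],[1,50,99]).round(3),'lat',np.percentile(la[m]-l0,[1,50,99]).round(3))
w=cam('wrist'); print(w['xyz']-t,w['R'].round(2).tolist(),w['mtx'][0,0]); cv2.imwrite('pics/w0.png',w['pixels'])
E
```

```text
top r off -0.6 844 z [0.334 0.35  0.355] lat [-0.149 -0.092 -0.028]
top r off -0.55 953 z [0.169 0.344 0.355] lat [-0.148 -0.086 -0.004]
top r off -0.4 281 z [0.64  0.683 0.712] lat [-0.055 -0.054 -0.045]
top r off -0.35 674 z [0.624 0.689 0.708] lat [-0.055 -0.049 -0.019]
top r off -0.3 961 z [0.604 0.671 0.688] lat [-0.055 -0.036  0.01 ]
top r off -0.25 1132 z [0.587 0.649 0.665] lat [-0.052 -0.019  0.037]
top r off -0.2 1229 z [0.552 0.617 0.64 ] lat [-0.057 -0.017  0.055]
top r off -0.15 980 z [0.537 0.608 0.617] lat [-0.058 -0.014  0.055]
top r off -0.1 904 z [0.297 0.58  0.606] lat [-0.058  0.039  0.055]
top r off -0.05 1851 z [0.304 0.574 0.598] lat [-0.059 -0.004  0.054]
top r off 0.0 2344 z [0.162 0.561 0.622] lat [-0.149 -0.117  0.05 ]
top r off 0.05 870 z [0.185 0.62  0.623] lat [-0.149 -0.105 -0.065]
top r off 0.1 1100 z [0.214 0.62  0.624] lat [-0.149 -0.091 -0.039]
scene r off -0.6 707 z [0.153 0.343 0.355] lat [-0.15  -0.092  0.064]
scene r off -0.55 1861 z [0.155 0.304 0.357] lat [-0.148 -0.084  0.115]
scene r off -0.5 102 z [0.305 0.339 0.37 ] lat [0.059 0.079 0.127]
scene r off -0.2 43 z [0.539 0.549 0.559] lat [-0.061 -0.056 -0.053]
scene r off -0.15 249 z [0.528 0.55  0.575] lat [-0.062 -0.056 -0.05 ]
scene r off -0.1 587 z [0.266 0.543 0.593] lat [-0.061 -0.055 -0.001]
scene r off -0.05 1337 z [0.269 0.51  0.597] lat [-0.064 -0.037  0.   ]
scene r off 0.0 1379 z [0.163 0.535 0.622] lat [-0.149 -0.131  0.045]
scene r off 0.05 337 z [0.618 0.621 0.624] lat [-0.148 -0.118 -0.079]
scene r off 0.1 471 z [0.617 0.621 0.624] lat [-0.148 -0.106 -0.049]
[-0.07680284  0.01934441  0.11928147] [[0.23, -0.92, -0.3], [0.97, 0.22, 0.07], [-0.0, -0.31, 0.95]] 312.9921326409719
```

```bash
cat >> h.py <<'E'
def frame(z,y):
    z=np.array(z,float); z/=np.linalg.norm(z); y=np.array(y,float); y-=z*(y@z); y/=np.linalg.norm(y)
    return np.c_[np.cross(y,z),y,z]
def plan(*targets):
    "print slide(cm)/rotation for each (pos,R) from present pose"
    s=env.observe(); p0=s['eef_pos']; R0=R.from_quat(s['eef_rot']).as_matrix()
    for p,Rt in targets:
        print('slide',(100*R0.T@(np.array(p)-p0)).round(2).tolist(),'rot',R.from_matrix(R0.T@(R0 if Rt is None else Rt)).as_rotvec().round(3).tolist())
TILT=frame((.42,-.14,-.9),(-.107,.994,0))
E
python3 - <<'E'
from h import *
tip=lambda p,Rt:np.array(p)-.022*Rt[:,2]
plan(([.2,.43,.33],TILT),(tip([.42,.398,.26],TILT),TILT))
E
```

```text
slide [-9.31, -10.99, -7.69] rot [0.107, -0.446, -0.3]
slide [-30.48, -8.84, -2.66] rot [0.107, -0.446, -0.3]
```

Emit:
jog_arm(
  series=[
    {"gripper": 0, "slide": [-9.3, -11, -7.7], "rotation": [0.107, -0.446, -0.3]},
    {"gripper": 0, "slide": [-9.3, -11, -7.7], "rotation": [0.107, -0.446, -0.3]},
    {"gripper": 0, "slide": [-9.3, -11, -7.7], "rotation": [0.107, -0.446, -0.3]},
    {"gripper": 0, "slide": [-9.3, -11, -7.7], "rotation": [0.107, -0.446, -0.3]},
    {"gripper": 0, "slide": [-9.3, -11, -7.7], "rotation": [0.107, -0.446, -0.3]},
    {"gripper": 0, "slide": [-30.5, -8.8, -2.7], "rotation": [0.107, -0.446, -0.3]},
    {"gripper": 0, "slide": [-30.5, -8.8, -2.7], "rotation": [0.107, -0.446, -0.3]},
    {"gripper": 0, "slide": [-30.5, -8.8, -2.7], "rotation": [0.107, -0.446, -0.3]},
    {"gripper": 0, "slide": [-30.5, -8.8, -2.7], "rotation": [0.107, -0.446, -0.3]},
    {"gripper": 0, "slide": [-30.5, -8.8, -2.7], "rotation": [0.107, -0.446, -0.3]},
    {"gripper": 0, "slide": [-30.5, -8.8, -2.7], "rotation": [0.107, -0.446, -0.3]},
    {"gripper": 0, "slide": [-30.5, -8.8, -2.7], "rotation": [0.107, -0.446, -0.3]},
  ],
  squeeze=20,
)

```text
time_s: 1.6
eef_pos: [0.4108, 0.4016, 0.2795]
eef_rot: [-0.032, 0.974, -0.079, 0.211]
force: [0.0, 0.0, 1.4]
width: 0.004
grasp_force: 0.0
```

```bash
python3 - <<'E'
from h import *
s=env.observe(); Rm=R.from_quat(s['eef_rot']).as_matrix(); print(s['q'].round(2),s['eef_pos'],Rm[:,2],s['eef_pos']+.022*Rm[:,2],s['width'])
tip=lambda p,Rt:np.array(p)-.022*Rt[:,2]
plan((tip([.42,.398,.2],TILT),TILT),(tip([.42,.398,.125],TILT),TILT),(tip([.42,.398,.065],TILT),TILT),(tip([.42,.398,.058],TILT),TILT))
E
```

```text
[ 0.83  0.11  1.66 -0.44  1.21 -0.68] [0.41081665 0.40162495 0.27954147] [ 0.41661305 -0.13938305 -0.89833509] [0.41998214 0.39855852 0.2597781 ] 0.00403297680048747
slide [2.44, 0.94, 5.38] rot [0.0, -0.002, -0.001]
slide [5.49, 2.19, 12.12] rot [0.0, -0.002, -0.001]
slide [7.93, 3.19, 17.51] rot [0.0, -0.002, -0.001]
slide [8.21, 3.31, 18.13] rot [0.0, -0.002, -0.001]
```

Emit:
jog_arm(
  series=[
    {"gripper": 0, "slide": [1.2, 0.47, 2.7], "rotation": [0, 0, 0]},
    {"gripper": 0, "slide": [2.44, 0.94, 5.4], "rotation": [0, 0, 0]},
    {"gripper": 0, "slide": [3.2, 1.25, 7.1], "rotation": [0, 0, 0]},
    {"gripper": 0, "slide": [4.0, 1.57, 8.8], "rotation": [0, 0, 0]},
    {"gripper": 0, "slide": [4.75, 1.88, 10.5], "rotation": [0, 0, 0]},
    {"gripper": 0, "slide": [5.5, 2.2, 12.1], "rotation": [0, 0, 0]},
    {"gripper": 0, "slide": [6.3, 2.5, 13.9], "rotation": [0, 0, 0]},
    {"gripper": 0, "slide": [7.1, 2.85, 15.7], "rotation": [0, 0, 0]},
    {"gripper": 0, "slide": [7.7, 3.1, 17.0], "rotation": [0, 0, 0]},
  ],
)

```text
time_s: 2.5
eef_pos: [0.4107, 0.4038, 0.0926]
eef_rot: [-0.035, 0.973, -0.077, 0.214]
force: [0.1, -0.7, 4.2]
width: -0.004
grasp_force: 1.7
```

```bash
python3 - <<'E'
from h import *
s=env.observe(); Rm=R.from_quat(s['eef_rot']).as_matrix(); print(s['eef_pos']+.022*Rm[:,2],s['force'])
c=cam('scene'); cv2.imwrite('pics/s2.png',cv2.resize(c['pixels'][80:280,230:550],None,fx=2.4,fy=2.4,interpolation=cv2.INTER_CUBIC))
E
```

```text
[0.41994687 0.4008545  0.07285767] [ 0.13132917 -0.71107606  4.16876653]
```

View pics/s2.png

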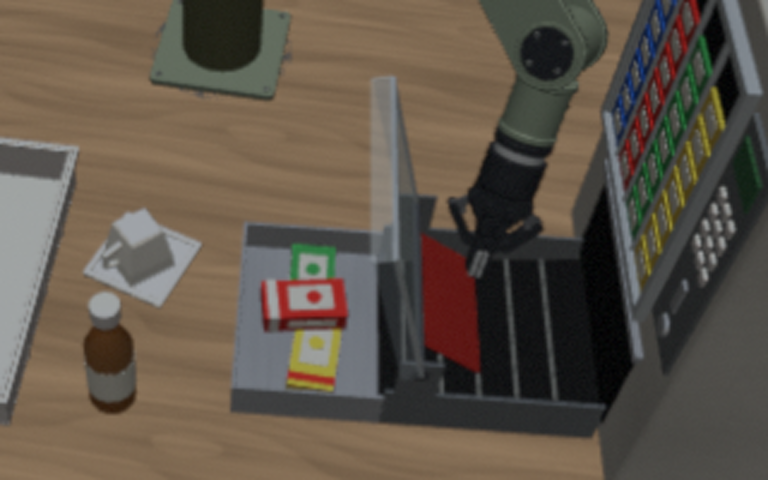

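The guard is nearly up, with the fingers on the heel's outer edge at (480,265) and the arm clear of the guard. I press on to the stop.

Emit:
jog_arm(
  series=[
    {"gripper": 0, "slide": [0.2, 0.1, 0.6], "rotation": [0, 0, 0]},
    {"gripper": 0, "slide": [0.4, 0.2, 1.1], "rotation": [0, 0, 0]},
    {"gripper": 0, "slide": [0.45, 0.2, 1.3], "rotation": [0, 0, 0]},
    {"gripper": 0, "slide": [0.45, 0.2, 1.3], "rotation": [0, 0, 0]},
  ],
)

```text
time_s: 2.95
eef_pos: [0.4129, 0.4001, 0.077]
eef_rot: [-0.032, 0.974, -0.079, 0.212]
force: [-1.1, 0.3, 1.5]
width: 0.001
grasp_force: 0.6
```

```bash
cat >> h.py <<'E'
def heelangle():
    c=cam('scene'); b=(395,130,460,250)
    P=cloud(c,mask(c,(0,150,50),(8,255,255),b)|mask(c,(172,150,50),(180,255,255),b))
    xd=np.array([-.107,.994,0]); u=(P-[.486,.33,0])@xd; k=(u>0)&(u<.11); P=P[k];u=u[k]
    n=np.linalg.svd(P-P.mean(0),full_matrices=0)[2][2]; print('heel n',len(P),'slope deg',np.degrees(np.arctan2(n@xd,n[2])),'ext u',np.percentile(u,[1,99]),'z',np.percentile(P[:,2],[1,99]))
E
python3 - <<'E'
from h import *
heelangle()
c=cam('scene'); P=cloud(c,np.ones((400,640),np.uint8)); xd=np.array([-.107,.994,0]); yd=np.array([-.994,-.107,0])
Q=P-[.486,.33,0]; u=Q@xd; v=Q@yd; z=P[:,2]
k=(abs(v)<.1)&(abs(u)<.1)&(z>.2)&(z<.36); print(k.sum(),np.polyfit(z[k],u[k],1),z[k].max())
for a in (.2,.25,.3): 
    m=k&(abs(z-a)<.02); print(a,m.sum(),np.percentile(u[m],[5,50,95]))
s=env.observe(); Rm=R.from_quat(s['eef_rot']).as_matrix(); print(s['eef_pos']+.022*Rm[:,2],s['force'])
E
```

```text
heel n 639 slope deg 44.91171266576087 ext u [0.01514643 0.07211341] z [0.05064043 0.10954879]
746 [-0.9096487   0.28145411] 0.3525040375586962
0.2 80 [0.07302904 0.08617108 0.09827636]
0.25 5 [0.0894477  0.09838561 0.09929624]Traceback (most recent call last):
  File "<stdin>", line 7, in <module>
    return _quantile_unchecked(
        a, q, axis, out, overwrite_input, method, keepdims, weights)
    return _ureduce(a,
                    func=_quantile_ureduce_func,
    ...<5 lines>...
                    overwrite_input=overwrite_input,
                    method=method)
    r = func(a, **kwargs)
    result = _quantile(arr,
                       quantiles=q,
    ...<2 lines>...
                       out=out,
                       weights=wgt)
    slices_having_nans = np.isnan(arr[-1, ...])
                                  ~~~^^^^^^^^^
IndexError: index -1 is out of bounds for axis 0 with size 0
```

Emit:
jog_arm(
  series=[
    {"gripper": 0, "slide": [0.15, 0.0, 0.35], "rotation": [0, 0, 0]},
    {"gripper": 0, "slide": [0.3, 0.0, 0.7], "rotation": [0, 0, 0]},
    {"gripper": 0, "slide": [0.3, 0.0, 0.7], "rotation": [0, 0, 0]},
  ],
)

```text
time_s: 3.35
eef_pos: [0.4146, 0.4016, 0.0721]
eef_rot: [-0.033, 0.973, -0.076, 0.215]
force: [-2.0, 2.1, 9.0]
width: -0.002
grasp_force: 4.0
```

Emit:
jog_arm(
  series=[
    {"gripper": 0, "slide": [0.1, 0.0, 0.4], "rotation": [0, 0, 0]},
    {"gripper": 0, "slide": [0.2, 0.0, 0.7], "rotation": [0, 0, 0]},
    {"gripper": 0, "slide": [0.2, 0.0, 0.7], "rotation": [0, 0, 0]},
  ],
)

```text
time_s: 3.65
eef_pos: [0.4172, 0.4029, 0.0676]
eef_rot: [-0.033, 0.973, -0.074, 0.217]
force: [-5.4, 5.1, 15.2]
width: -0.001
grasp_force: 7.6
```

```bash
python3 - <<'E'
from h import *
heelangle()
s=env.observe(); Rm=R.from_quat(s['eef_rot']).as_matrix(); print(s['eef_pos']+.022*Rm[:,2],s['force'])
E
```

```text
heel n 574 slope deg 46.25156489615693 ext u [0.01570557 0.07052312] z [0.04945406 0.10641807]
[0.42655533 0.40004184 0.04790518] [-5.2472822   4.39662205 16.57952469]
```

Heel slope is now 46.25° down, so the guard is at its stop. I retract along the tool axis and swing round the guard's near side.

```bash
python3 - <<'E'
from h import *
D=frame((0,0,-1),(.994,.107,0)) # tool y along world x
plan(([.35,.425,.22],None),([.18,.33,.36],D),([.3,.12,.36],D))
print(D)
E
```

```text
slide [-0.5, -0.02, -16.79] rot [0.0, 0.0, 0.0]
slide [9.95, -11.06, -35.35] rot [0.2, 0.469, 1.502]
slide [1.14, -32.17, -27.5] rot [0.2, 0.469, 1.502]
[[-0.10702756  0.99425605  0.        ]
 [ 0.99425605  0.10702756  0.        ]
 [ 0.          0.         -1.        ]]
```

Emit:
jog_arm(
  series=[
    {"gripper": 0, "slide": [-0.5, 0, -4], "rotation": [0, 0, 0]},
    {"gripper": 0, "slide": [-0.5, 0, -9], "rotation": [0, 0, 0]},
    {"gripper": 0, "slide": [-0.5, 0, -14], "rotation": [0, 0, 0]},
    {"gripper": 0, "slide": [-0.5, 0, -17], "rotation": [0, 0, 0]},
    {"gripper": 0, "slide": [4.7, -5.5, -26], "rotation": [0, 0, 0]},
    {"gripper": 0, "slide": [10, -11, -35.3], "rotation": [0, 0, 0]},
    {"gripper": 0, "slide": [10, -11, -35.3], "rotation": [0, 0, 0]},
    {"gripper": 0, "slide": [10, -11, -35.3], "rotation": [0, 0, 0]},
    {"gripper": 8.5, "slide": [10, -11, -35.3], "rotation": [0.2, 0.469, 1.5]},
    {"gripper": 8.5, "slide": [10, -11, -35.3], "rotation": [0.2, 0.469, 1.5]},
    {"gripper": 8.5, "slide": [10, -11, -35.3], "rotation": [0.2, 0.469, 1.5]},
    {"gripper": 8.5, "slide": [10, -11, -35.3], "rotation": [0.2, 0.469, 1.5]},
  ],
)

```text
time_s: 4.9
eef_pos: [0.1784, 0.3289, 0.3567]
eef_rot: [0.258, 0.954, -0.055, 0.14]
force: [-0.1, -0.4, 0.0]
width: 0.681
grasp_force: 0.0
```

```bash
python3 - <<'E'
from h import *
D=frame((0,0,-1),(.994,.107,0))
s=env.observe();print(s['q'].round(2),s['eef_pos'])
plan(([.2,.30,.36],D),([.32,.10,.36],D))
heelangle()
for n,b in [('top',(235,170,312,262)),('scene',(325,155,400,255))]:
    c=cam(n)
    for nm,hs in [('red',[((0,110,60),(8,255,255)),((172,110,60),(180,255,255))]),('green',[((40,60,50),(85,255,255))]),('yel',[((18,100,60),(35,255,255))])]:
        m=sum(mask(c,l,h,b) for l,h in hs).astype(np.uint8); P=cloud(c,m) if m.any() else np.zeros((0,3))
        if len(P): print(n,nm,len(P),desc(P))
    k=np.zeros((400,640),np.uint8); k[b[1]:b[3],b[0]:b[2]]=1; P=cloud(c,k)
    for z0,z1 in [(.066,.085),(.037,.052)]:
        m=(P[:,2]>z0)&(P[:,2]<z1)&(P[:,1]<.285)&(P[:,1]>.13)&(P[:,0]<.615)&(P[:,0]>.39)
        if m.sum()>3: print(n,z0,m.sum(),desc(P[m]),cv2.minAreaRect(P[m][:,:2].astype(np.float32)*1000))
    cv2.imwrite(f'pics/{n}3.png',cv2.resize(c['pixels'][b[1]-10:b[3]+10,b[0]-10:b[2]+10],None,fx=5,fy=5,interpolation=cv2.INTER_CUBIC))
E
```

```text
[ 1.07 -0.25  1.81 -0.3   1.63  0.02] [0.17844908 0.32888944 0.35674202]
slide [-3.26, -1.4, 0.71] rot [0.11, 0.293, 0.927]
slide [-22.74, -12.51, 7.12] rot [0.11, 0.293, 0.927]
heel n 580 slope deg -133.69169872024958 ext u [0.01590355 0.07087294] z [0.04861659 0.10707074]
top red 242 [[0.463, 0.143, 0.043], [0.495, 0.204, 0.076], [0.596, 0.245, 0.083]]
top green 245 [[0.39, 0.168, 0.022], [0.424, 0.194, 0.044], [0.472, 0.228, 0.05]]
top yel 131 [[0.531, 0.19, 0.037], [0.576, 0.218, 0.045], [0.604, 0.244, 0.051]]
top 0.066 479 [[0.466, 0.144, 0.069], [0.499, 0.194, 0.077], [0.533, 0.244, 0.083]] ((500.7223815917969, 194.4910888671875), (59.555335998535156, 105.84591674804688), 13.257718086242676)
top 0.037 672 [[0.392, 0.17, 0.039], [0.465, 0.207, 0.045], [0.606, 0.245, 0.05]] ((501.564208984375, 194.63888549804688), (223.97702026367188, 91.69007110595703), 9.410357475280762)
scene red 398 [[0.467, 0.143, 0.043], [0.516, 0.203, 0.075], [0.599, 0.248, 0.082]]
scene green 169 [[0.372, 0.167, 0.019], [0.408, 0.196, 0.044], [0.442, 0.226, 0.05]]
scene yel 241 [[0.522, 0.191, 0.038], [0.576, 0.218, 0.044], [0.609, 0.246, 0.05]]
scene 0.066 614 [[0.467, 0.144, 0.068], [0.505, 0.195, 0.076], [0.539, 0.246, 0.082]] ((501.7130126953125, 195.28648376464844), (63.4462890625, 104.82614135742188), 13.802206039428711)
scene 0.037 784 [[0.394, 0.169, 0.038], [0.541, 0.212, 0.044], [0.609, 0.247, 0.05]] ((500.2915344238281, 199.81910705566406), (107.26898956298828, 219.66371154785156), 87.11150360107422)
```

View pics/top3.png

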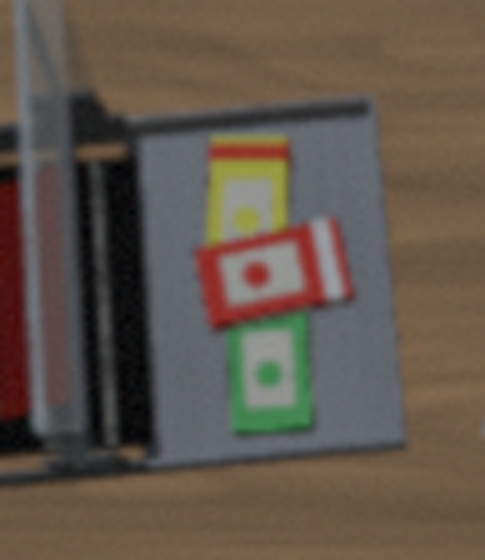

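Top crop: red lies across yellow (upper, 248,190) and green (lower, 270,375), which are end to end along world x. The guard stands upright at x≈45. Red's centre comes out at (0.501, 0.195), top 76 mm, with its long axis at 103.5° in both views, and the sizes check (59×105). Next, the move above red.

```bash
cat >> h.py <<'E'
def down(deg):
    "tool pointing down, tool x at angle deg in the world; closing line is perpendicular"
    a=np.radians(deg); return frame((0,0,-1),(np.sin(a),-np.cos(a),0))
E
python3 - <<'E'
from h import *
D=down(103.5); print(D.round(2))
plan(([.29,.18,.36],D),([.505,.181,.25],D))
E
```

```text
[[-0.23  0.97  0.  ]
 [ 0.97  0.23  0.  ]
 [ 0.    0.   -1.  ]]
slide [-16.3, -7.28, 4.98] rot [0.09, 0.299, 0.807]
slide [-30.83, 3.99, 20.64] rot [0.09, 0.299, 0.807]
```

Emit:
jog_arm(
  series=[
    {"gripper": 8.5, "slide": [-16.3, -7.3, 5], "rotation": [0.09, 0.3, 0.807]},
    {"gripper": 8.5, "slide": [-16.3, -7.3, 5], "rotation": [0.09, 0.3, 0.807]},
    {"gripper": 8.5, "slide": [-16.3, -7.3, 5], "rotation": [0.09, 0.3, 0.807]},
    {"gripper": 8.5, "slide": [-16.3, -7.3, 5], "rotation": [0.09, 0.3, 0.807]},
    {"gripper": 8.5, "slide": [-16.3, -7.3, 5], "rotation": [0.09, 0.3, 0.807]},
    {"gripper": 8.5, "slide": [-16.3, -7.3, 5], "rotation": [0.09, 0.3, 0.807]},
    {"gripper": 8.5, "slide": [-30.8, 4, 20.6], "rotation": [0.09, 0.3, 0.807]},
    {"gripper": 8.5, "slide": [-30.8, 4, 20.6], "rotation": [0.09, 0.3, 0.807]},
    {"gripper": 8.5, "slide": [-30.8, 4, 20.6], "rotation": [0.09, 0.3, 0.807]},
    {"gripper": 8.5, "slide": [-30.8, 4, 20.6], "rotation": [0.09, 0.3, 0.807]},
    {"gripper": 8.5, "slide": [-30.8, 4, 20.6], "rotation": [0.09, 0.3, 0.807]},
    {"gripper": 8.5, "slide": [-30.8, 4, 20.6], "rotation": [0.09, 0.3, 0.807]},
  ],
)

```text
time_s: 6.25
eef_pos: [0.505, 0.1805, 0.2445]
eef_rot: [0.619, 0.785, -0.003, -0.003]
force: [-0.7, 0.2, 0.2]
width: 0.995
grasp_force: 0.0
```

```bash
python3 - <<'E'
from h import *
D=down(103.5)
s=env.observe();print(s['q'].round(2),s['eef_pos'],s['width'])
plan(([.505,.181,.071],D))
c=cam('wrist'); P=cloud(c,np.ones((400,640),np.uint8))
m=(P[:,2]>.066)&(P[:,2]<.09)&(P[:,1]<.27)&(P[:,1]>.12)&(P[:,0]<.56)&(P[:,0]>.44)
print(m.sum(),desc(P[m]),cv2.minAreaRect(P[m][:,:2].astype(np.float32)*1000))
E
```

```text
[ 0.18  0.14  1.64  0.    1.37 -0.05] [0.5050465  0.18050962 0.24446744] 0.9953101664263758
slide [0.03, 0.16, 17.35] rot [-0.009, -0.001, -0.0]
6681 [[0.467, 0.145, 0.073], [0.499, 0.199, 0.075], [0.533, 0.246, 0.077]] ((500.2337646484375, 194.56399536132812), (58.3610725402832, 104.5309829711914), 13.638745307922363)
```

Emit:
jog_arm(
  series=[
    {"gripper": 8.5, "slide": [0, 0.1, 4], "rotation": [-0.009, 0, 0]},
    {"gripper": 8.5, "slide": [0, 0.1, 9], "rotation": [-0.009, 0, 0]},
    {"gripper": 8.5, "slide": [0, 0.1, 13], "rotation": [-0.009, 0, 0]},
    {"gripper": 8.5, "slide": [0, 0.1, 15.5], "rotation": [-0.009, 0, 0]},
    {"gripper": 8.5, "slide": [0, 0.1, 16.8], "rotation": [-0.009, 0, 0]},
    {"gripper": 8.5, "slide": [0, 0.1, 17], "rotation": [-0.009, 0, 0]},
    {"gripper": 8.5, "slide": [0, 0.1, 17], "rotation": [-0.009, 0, 0]},
  ],
)

```text
time_s: 7.0
eef_pos: [0.5059, 0.1825, 0.0821]
eef_rot: [0.619, 0.785, 0.005, 0.003]
force: [0.2, -0.2, 0.4]
width: 0.996
grasp_force: 0.0
```

Emit:
jog_arm(
  series=[
    {"gripper": 8.5, "slide": [0, 0, 0.7], "rotation": [0, 0, 0]},
    {"gripper": 8.5, "slide": [0, 0, 1.1], "rotation": [0, 0, 0]},
    {"gripper": 5, "slide": [0, 0, 1.1], "rotation": [0, 0, 0]},
    {"gripper": 5, "slide": [0, 0, 1.1], "rotation": [0, 0, 0]},
    {"gripper": 5, "slide": [0, 0, 1.1], "rotation": [0, 0, 0]},
    {"gripper": 5, "slide": [0, 0, 1.1], "rotation": [0, 0, 0]},
    {"gripper": 5, "slide": [0, 0, 1.1], "rotation": [0, 0, 0]},
  ],
  squeeze=30,
)

```text
time_s: 7.7
eef_pos: [0.5059, 0.1822, 0.0701]
eef_rot: [0.62, 0.785, 0.005, 0.003]
force: [0.4, -0.3, 3.2]
width: 0.673
grasp_force: 32.5
```

```bash
python3 - <<'E'
from h import *
D=down(92)
plan(([.506,.182,.30],None),([.57,0,.31],D),([.63,-.259,.30],D),([.63,-.259,.06],D))
E
```

```text
slide [0.02, 0.26, -22.98] rot [0.0, 0.0, 0.0]
slide [-19.17, 2.27, -24.0] rot [0.011, -0.003, 0.199]
slide [-45.75, 2.09, -23.05] rot [0.011, -0.003, 0.199]
slide [-45.8, 1.83, 0.95] rot [0.011, -0.003, 0.199]
```

Emit:
jog_arm(
  series=[
    {"gripper": 5, "slide": [0, 0.1, -3], "rotation": [0, 0, 0]},
    {"gripper": 5, "slide": [0, 0.2, -8], "rotation": [0, 0, 0]},
    {"gripper": 5, "slide": [0, 0.2, -13], "rotation": [0, 0, 0]},
    {"gripper": 5, "slide": [0, 0.2, -18], "rotation": [0, 0, 0]},
    {"gripper": 5, "slide": [0, 0.2, -23], "rotation": [0, 0, 0]},
    {"gripper": 5, "slide": [-4, 0.5, -23.5], "rotation": [0.011, 0, 0.05]},
    {"gripper": 5, "slide": [-9, 1, -24], "rotation": [0.011, 0, 0.1]},
    {"gripper": 5, "slide": [-14, 1.7, -24], "rotation": [0.011, 0, 0.15]},
    {"gripper": 5, "slide": [-19, 2.1, -24], "rotation": [0.011, 0, 0.2]},
    {"gripper": 5, "slide": [-24, 2.1, -24], "rotation": [0.011, 0, 0.2]},
    {"gripper": 5, "slide": [-29, 2.1, -24], "rotation": [0.011, 0, 0.2]},
    {"gripper": 5, "slide": [-33, 2.1, -23.5], "rotation": [0.011, 0, 0.2]},
  ],
)

```text
time_s: 8.9
eef_pos: [0.6006, -0.1378, 0.3041]
eef_rot: [0.695, 0.719, 0.0, -0.001]
force: [0.8, -0.2, -0.7]
width: 0.674
grasp_force: 32.8
```

```bash
python3 - <<'E'
from h import *
D=down(92)
s=env.observe(); print(s['eef_pos'],s['width'],s['grasp_force'],s['q'].round(2))
plan(([.63,-.259,.30],D),([.63,-.259,.05],D))
c=cam('top'); P=cloud(c,(lambda k:(k.__setitem__((slice(150,280),slice(360,470)),1),k)[1])(np.zeros((400,640),np.uint8)))
F=P[(P[:,2]<.02)]; print('floor/counter z',np.median(F[:,2]),desc(F))
c=cam('scene'); b=(262,165,318,255)
k=np.zeros((400,640),np.uint8); k[125:260,125:270]=1; P=cloud(c,k); P=P[(P[:,2]>.06)&(P[:,2]<.08)]; print(desc(P))
E
```

```text
[ 0.60055201 -0.13777166  0.30411022] 0.6742572469221656 32.81660556793213 [-0.37  0.26  1.37  0.    1.51 -0.4 ]
slide [-12.21, 2.55, 0.38] rot [-0.001, -0.002, -0.002]
slide [-12.27, 2.58, 25.38] rot [-0.001, -0.002, -0.002]
floor/counter z 0.004002778978800414 [[0.278, -0.527, -0.005], [0.485, -0.367, 0.004], [0.765, -0.205, 0.013]]
[[0.31, -0.455, 0.061], [0.61, -0.331, 0.068], [0.727, -0.132, 0.075]]
```

Emit:
jog_arm(
  series=[
    {"gripper": 5, "slide": [-5, 1, 0.3], "rotation": [0, 0, 0]},
    {"gripper": 5, "slide": [-9, 2, 0.3], "rotation": [0, 0, 0]},
    {"gripper": 5, "slide": [-12.2, 2.5, 0.3], "rotation": [0, 0, 0]},
    {"gripper": 5, "slide": [-12.2, 2.5, 3], "rotation": [0, 0, 0]},
    {"gripper": 5, "slide": [-12.2, 2.5, 7.5], "rotation": [0, 0, 0]},
    {"gripper": 5, "slide": [-12.2, 2.5, 12], "rotation": [0, 0, 0]},
    {"gripper": 5, "slide": [-12.2, 2.5, 16.5], "rotation": [0, 0, 0]},
    {"gripper": 5, "slide": [-12.2, 2.5, 20.5], "rotation": [0, 0, 0]},
    {"gripper": 5, "slide": [-12.2, 2.5, 23], "rotation": [0, 0, 0]},
    {"gripper": 5, "slide": [-12.2, 2.5, 25], "rotation": [0, 0, 0]},
    {"gripper": 5, "slide": [-12.2, 2.5, 25.4], "rotation": [0, 0, 0]},
    {"gripper": 5, "slide": [-12.2, 2.5, 25.4], "rotation": [0, 0, 0]},
  ],
)

```text
time_s: 10.2
eef_pos: [0.6282, -0.2542, 0.0486]
eef_rot: [0.695, 0.719, 0.0, -0.003]
force: [0.4, -0.1, -1.0]
width: 0.668
grasp_force: 32.7
```

Emit:
jog_arm(
  series=[
    {"gripper": 5, "slide": [0, 0, 0.8], "rotation": [0, 0, 0]},
    {"gripper": 5, "slide": [0, 0, 1.4], "rotation": [0, 0, 0]},
    {"gripper": 5, "slide": [0, 0, 1.5], "rotation": [0, 0, 0]},
    {"gripper": 5, "slide": [0, 0, 1.5], "rotation": [0, 0, 0]},
  ],
)

```text
time_s: 10.6
eef_pos: [0.6289, -0.2553, 0.0349]
eef_rot: [0.695, 0.719, 0.0, -0.002]
force: [0.0, 0.1, -0.8]
width: 0.673
grasp_force: 32.8
```

Emit:
jog_arm(
  series=[
    {"gripper": 5, "slide": [0, 0, 0.15], "rotation": [0, 0, 0]},
    {"gripper": 5, "slide": [0, 0, 0.25], "rotation": [0, 0, 0]},
    {"gripper": 5, "slide": [0, 0, 0.25], "rotation": [0, 0, 0]},
  ],
)

```text
time_s: 10.9
eef_pos: [0.6288, -0.2553, 0.0323]
eef_rot: [0.695, 0.719, 0.0, -0.002]
force: [0.6, 0.2, -1.1]
width: 0.674
grasp_force: 32.8
```

Emit:
jog_arm(
  series=[
    {"gripper": 5, "slide": [0, 0, 0.1], "rotation": [0, 0, 0]},
    {"gripper": 5, "slide": [0, 0, 0.15], "rotation": [0, 0, 0]},
    {"gripper": 5, "slide": [0, 0, 0.15], "rotation": [0, 0, 0]},
  ],
)

```text
time_s: 11.2
eef_pos: [0.6291, -0.2554, 0.0315]
eef_rot: [0.695, 0.719, 0.0, -0.001]
force: [-1.3, 1.1, 3.6]
width: 0.678
grasp_force: 33.1
```

Contact force shows red is on the floor. Release, lift, and head back.

```bash
python3 - <<'E'
from h import *
D=down(186)
plan(([.50,0,.30],down(140)),([.47,.10,.27],D))
E
```

```text
slide [26.04, -12.06, -26.77] rot [-0.0, -0.003, -0.838]
slide [36.12, -14.71, -23.74] rot [0.001, -0.003, -1.641]
```

Emit:
jog_arm(
  series=[
    {"gripper": 7.4, "slide": [0, 0, 0], "rotation": [0, 0, 0]},
    {"gripper": 7.4, "slide": [0, 0, 0], "rotation": [0, 0, 0]},
    {"gripper": 7.4, "slide": [0, 0, 0], "rotation": [0, 0, 0]},
    {"gripper": 7.4, "slide": [0, 0, 0], "rotation": [0, 0, 0]},
    {"gripper": 7.4, "slide": [0, 0, -1.5], "rotation": [0, 0, 0]},
    {"gripper": 7.4, "slide": [0, 0, -4], "rotation": [0, 0, 0]},
    {"gripper": 7.4, "slide": [0, 0, -8], "rotation": [0, 0, 0]},
    {"gripper": 7.4, "slide": [0, 0, -13], "rotation": [0, 0, 0]},
    {"gripper": 7.4, "slide": [0, 0, -18], "rotation": [0, 0, 0]},
    {"gripper": 7.4, "slide": [0, 0, -23], "rotation": [0, 0, 0]},
    {"gripper": 7.4, "slide": [0, 0, -27], "rotation": [0, 0, 0]},
    {"gripper": 7.4, "slide": [0, 0, -27], "rotation": [0, 0, 0]},
  ],
)

```text
time_s: 12.4
eef_pos: [0.6327, -0.2577, 0.3125]
eef_rot: [0.695, 0.719, 0.003, 0.007]
force: [0.2, -0.1, 0.4]
width: 0.868
grasp_force: 0.0
```

```bash
python3 - <<'E'
from h import *
plan(([.48,.13,.28],down(186)))
c=cam('wrist'); cv2.imwrite('pics/w4.png',c['pixels'])
P=cloud(c,np.ones((400,640),np.uint8)); 
m=(P[:,2]>.028)&(P[:,2]<.046)&(P[:,0]>.55)&(P[:,0]<.69)&(P[:,1]>-.33)&(P[:,1]<-.17); print('red',m.sum(),desc(P[m]),cv2.minAreaRect(P[m][:,:2].astype(np.float32)*1000))
# neighbours in the tray
for n,b in [('top',(235,170,312,262)),('scene',(325,155,400,255))]:
    c=cam(n); k=np.zeros((400,640),np.uint8); k[b[1]:b[3],b[0]:b[2]]=1; P=cloud(c,k)
    P=P[(P[:,2]>.036)&(P[:,2]<.053)&(P[:,1]<.27)&(P[:,1]>.13)]
    for nm,a,e in [('green',.37,.485),('yel',.515,.625)]:
        m=(P[:,0]>a)&(P[:,0]<e); print(n,nm,m.sum(),desc(P[m]),cv2.minAreaRect(P[m][:,:2].astype(np.float32)*1000))
E
```

```text
slide [39.3, -13.97, 2.78] rot [0.005, 0.017, -1.641]
red 3810 [[0.6, -0.291, 0.034], [0.628, -0.238, 0.036], [0.656, -0.191, 0.038]] ((628.0449829101562, -241.64993286132812), (57.771697998046875, 104.89390563964844), 2.950314521789551)
top green 430 [[0.378, 0.169, 0.038], [0.435, 0.198, 0.045], [0.483, 0.228, 0.05]] ((429.5090026855469, 182.3921356201172), (114.57328796386719, 88.9402084350586), 6.0618438720703125)
top yel 411 [[0.516, 0.19, 0.038], [0.562, 0.219, 0.045], [0.622, 0.248, 0.052]] ((569.4539794921875, 227.22152709960938), (110.03070831298828, 78.16860961914062), 2.441185712814331)
scene green 573 [[0.371, 0.14, 0.037], [0.428, 0.198, 0.044], [0.483, 0.237, 0.052]] ((427.6329345703125, 199.35107421875), (114.85527801513672, 136.68975830078125), 0.41641172766685486)
scene yel 562 [[0.517, 0.191, 0.037], [0.568, 0.22, 0.044], [0.624, 0.257, 0.051]] ((570.2308959960938, 229.46372985839844), (109.23741912841797, 79.28483581542969), 0.01113821379840374)
```

View pics/w4.png

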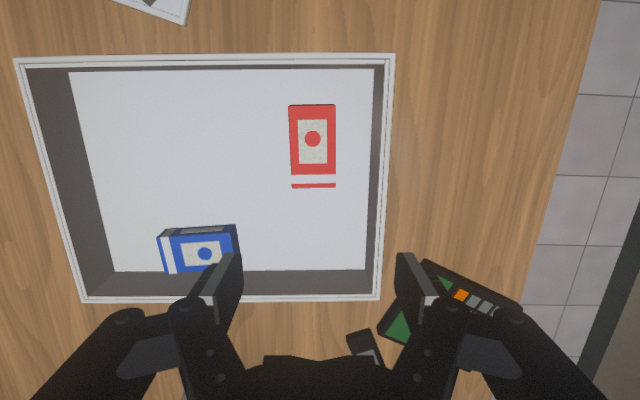

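Wrist view: red lies flat at (312,145), label up, clear of the walls and of blue (200,250). Next to the other two.

Emit:
jog_arm(
  series=[
    {"gripper": 7.4, "slide": [3.5, -1.5, 0.5], "rotation": [0.005, 0.017, -0.15]},
    {"gripper": 7.4, "slide": [7.5, -3, 1], "rotation": [0.005, 0.017, -0.3]},
    {"gripper": 7.4, "slide": [11.5, -4.5, 1], "rotation": [0.005, 0.017, -0.45]},
    {"gripper": 7.4, "slide": [15.5, -6, 1], "rotation": [0.005, 0.017, -0.6]},
    {"gripper": 7.4, "slide": [19.5, -7.5, 1.5], "rotation": [0.005, 0.017, -0.75]},
    {"gripper": 7.4, "slide": [23.5, -9, 1.5], "rotation": [0.005, 0.017, -0.9]},
    {"gripper": 7.4, "slide": [27.5, -10.5, 2], "rotation": [0.005, 0.017, -1.05]},
    {"gripper": 7.4, "slide": [31, -12, 2.3], "rotation": [0.005, 0.017, -1.2]},
    {"gripper": 7.4, "slide": [35, -13, 2.8], "rotation": [0.005, 0.017, -1.35]},
    {"gripper": 7.4, "slide": [39.3, -14, 2.8], "rotation": [0.005, 0.017, -1.5]},
    {"gripper": 7.4, "slide": [39.3, -14, 2.8], "rotation": [0.005, 0.017, -1.64]},
    {"gripper": 7.4, "slide": [39.3, -14, 2.8], "rotation": [0.005, 0.017, -1.64]},
  ],
)

```text
time_s: 13.75
eef_pos: [0.474, 0.1332, 0.2718]
eef_rot: [-0.053, 0.999, 0.005, -0.01]
force: [-0.1, -0.1, 0.4]
width: 0.867
grasp_force: 0.0
```

```bash
python3 - <<'E'
from h import *
s=env.observe(); print(s['eef_pos'],s['q'].round(2))
c=cam('wrist'); cv2.imwrite('pics/w5.png',c['pixels'])
for nm,lo,hi in [('green',(40,60,40),(85,255,255)),('yel',(18,100,60),(35,255,255))]:
    m=cv2.morphologyEx(mask(c,lo,hi),cv2.MORPH_CLOSE,np.ones((25,25)))
    P=cloud(c,m); P=P[(P[:,2]>.037)&(P[:,2]<.052)&(P[:,1]>.13)&(P[:,1]<.28)]; print(nm,len(P),desc(P),cv2.minAreaRect(P[:,:2].astype(np.float32)*1000))
E
```

```text
[0.47401141 0.13315359 0.27184824] [ 0.09  0.03  1.7   0.01  1.43 -1.59]
green 4795 [[0.391, 0.17, 0.041], [0.438, 0.198, 0.043], [0.491, 0.227, 0.045]] ((441.7755126953125, 199.17347717285156), (104.9845199584961, 58.11098098754883), 4.518441200256348)
yel 4396 [[0.478, 0.183, 0.04], [0.54, 0.215, 0.043], [0.605, 0.245, 0.044]] ((542.5298461914062, 214.93701171875), (135.72314453125, 71.22352600097656), 5.69009256362915)
```

View pics/w5.png

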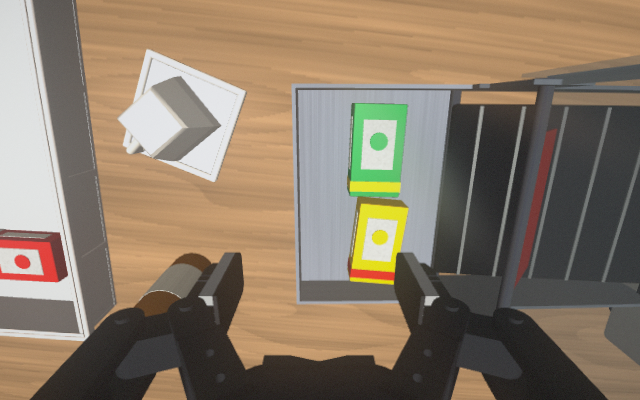

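Wrist view: green at (378,150) and yellow at (378,240), labels up. The yellow mask picked up green's yellow band, so I separate it while planning green.

```bash
python3 - <<'E'
from h import *
c=cam('wrist')
m=cv2.morphologyEx(mask(c,(18,100,60),(35,255,255),(330,196,430,300))|mask(c,(0,110,60),(8,255,255),(330,196,430,300))|mask(c,(0,0,110),(180,90,255),(358,205,402,275)),cv2.MORPH_CLOSE,np.ones((7,7)))
P=cloud(c,m); P=P[(P[:,2]>.037)&(P[:,2]<.052)&(P[:,0]>.492)]; print(len(P),desc(P),cv2.minAreaRect(P[:,:2].astype(np.float32)*1000))
D=down(184.5)
plan(([.442,.199,.27],D),([.442,.199,.04],D))
E
```

```text
3646 [[0.504, 0.19, 0.04], [0.55, 0.217, 0.043], [0.605, 0.245, 0.044]] ((555.855712890625, 218.25205993652344), (106.4720230102539, 58.08551025390625), 0.39423689246177673)
slide [2.61, 7.02, 0.38] rot [0.01, -0.019, 0.022]
slide [2.19, 6.78, 23.38] rot [0.01, -0.019, 0.022]
```

Emit:
jog_arm(
  series=[
    {"gripper": 8.5, "slide": [2.6, 6.5, 0], "rotation": [0, 0, 0.022]},
    {"gripper": 8.5, "slide": [2.6, 6.5, 0], "rotation": [0, 0, 0.022]},
    {"gripper": 8.5, "slide": [2.6, 6.5, 0], "rotation": [0, 0, 0.022]},
    {"gripper": 8.5, "slide": [2.6, 6.5, 0], "rotation": [0, 0, 0.022]},
    {"gripper": 8.5, "slide": [2.6, 6.5, 4], "rotation": [0, 0, 0.022]},
    {"gripper": 8.5, "slide": [2.6, 6.5, 8], "rotation": [0, 0, 0.022]},
    {"gripper": 8.5, "slide": [2.6, 6.5, 12], "rotation": [0, 0, 0.022]},
    {"gripper": 8.5, "slide": [2.6, 6.5, 14], "rotation": [0, 0, 0.022]},
    {"gripper": 8.5, "slide": [2.6, 6.5, 14], "rotation": [0, 0, 0.022]},
    {"gripper": 8.5, "slide": [2.6, 6.5, 14], "rotation": [0, 0, 0.022]},
  ],
)

```text
time_s: 14.85
eef_pos: [0.4419, 0.1943, 0.1355]
eef_rot: [-0.04, 0.999, 0.005, -0.008]
force: [0.6, -0.2, 0.1]
width: 0.993
grasp_force: 0.0
```

```bash
python3 - <<'E'
from h import *
plan(([.442,.199,.04],down(184.5)))
E
```

```text
slide [-0.19, 0.37, 9.55] rot [0.01, -0.016, 0.001]
```

Emit:
jog_arm(
  series=[
    {"gripper": 8.5, "slide": [-0.2, 0.37, 3], "rotation": [0.01, -0.016, 0]},
    {"gripper": 8.5, "slide": [-0.2, 0.37, 6], "rotation": [0.01, -0.016, 0]},
    {"gripper": 8.5, "slide": [-0.2, 0.37, 8.5], "rotation": [0.01, -0.016, 0]},
    {"gripper": 8.5, "slide": [-0.2, 0.37, 9.5], "rotation": [0.01, -0.016, 0]},
    {"gripper": 8.5, "slide": [-0.2, 0.37, 9.5], "rotation": [0.01, -0.016, 0]},
    {"gripper": 5, "slide": [-0.2, 0.37, 9.5], "rotation": [0.01, -0.016, 0]},
    {"gripper": 5, "slide": [-0.2, 0.37, 9.5], "rotation": [0.01, -0.016, 0]},
    {"gripper": 5, "slide": [-0.2, 0.37, 9.5], "rotation": [0.01, -0.016, 0]},
    {"gripper": 5, "slide": [-0.2, 0.37, 9.5], "rotation": [0.01, -0.016, 0]},
    {"gripper": 5, "slide": [-0.2, 0.37, 9.5], "rotation": [0.01, -0.016, 0]},
  ],
)

```text
time_s: 15.85
eef_pos: [0.4432, 0.2004, 0.0423]
eef_rot: [-0.041, 0.999, 0.001, 0.002]
force: [-1.1, -0.9, 7.5]
width: 0.67
grasp_force: 33.7
```

```bash
python3 - <<'E'
from h import *
print(env.observe()['eef_pos'])
D=down(92)
plan(([.442,.199,.25],None),([.45,.1,.3],down(150)),([.515,-.243,.30],D),([.515,-.243,.05],D))
E
```

```text
[0.44323516 0.20043603 0.04232514]
slide [0.03, -0.11, -20.77] rot [0.0, 0.0, 0.0]
slide [0.02, -10.04, -25.78] rot [0.002, 0.004, 0.605]
slide [-3.67, -44.75, -25.8] rot [0.005, 0.003, 1.617]
slide [-3.54, -44.78, -0.8] rot [0.005, 0.003, 1.617]
```

Emit:
jog_arm(
  series=[
    {"gripper": 5, "slide": [0, 0, -2], "rotation": [0, 0, 0]},
    {"gripper": 5, "slide": [0, 0, -6], "rotation": [0, 0, 0]},
    {"gripper": 5, "slide": [0, 0, -11], "rotation": [0, 0, 0]},
    {"gripper": 5, "slide": [0, 0, -16], "rotation": [0, 0, 0]},
    {"gripper": 5, "slide": [0, -1, -21], "rotation": [0, 0, 0.14]},
    {"gripper": 5, "slide": [0, -5, -25.5], "rotation": [0, 0, 0.28]},
    {"gripper": 5, "slide": [-0.5, -10, -25.8], "rotation": [0, 0, 0.42]},
    {"gripper": 5, "slide": [-1, -15, -25.8], "rotation": [0, 0, 0.56]},
    {"gripper": 5, "slide": [-1.5, -19, -25.8], "rotation": [0, 0, 0.7]},
    {"gripper": 5, "slide": [-1.5, -23, -25.8], "rotation": [0, 0, 0.84]},
    {"gripper": 5, "slide": [-2, -27, -25.8], "rotation": [0, 0, 0.98]},
    {"gripper": 5, "slide": [-2.5, -31, -25.8], "rotation": [0, 0, 1.12]},
  ],
)

```text
time_s: 17.05
eef_pos: [0.491, -0.1087, 0.2986]
eef_rot: [0.499, 0.867, 0.001, 0.0]
force: [-0.4, 1.0, -0.3]
width: 0.672
grasp_force: 32.8
```

```bash
python3 - <<'E'
from h import *
s=env.observe(); print(s['eef_pos'],s['grasp_force'],s['width'])
D=down(92)
plan(([.515,-.243,.30],D),([.515,-.243,.12],D))
E
```

```text
[ 0.49103668 -0.10868893  0.29858797] 32.81298279762268 0.6717502494919985
slide [-12.82, -4.67, -0.14] rot [0.001, -0.0, 0.491]
slide [-12.81, -4.7, 17.86] rot [0.001, -0.0, 0.491]
```

Emit:
jog_arm(
  series=[
    {"gripper": 5, "slide": [-3.5, -1.2, 0], "rotation": [0, 0, 0.14]},
    {"gripper": 5, "slide": [-7, -2.5, 0], "rotation": [0, 0, 0.28]},
    {"gripper": 5, "slide": [-10.5, -4, 0], "rotation": [0, 0, 0.4]},
    {"gripper": 5, "slide": [-12.8, -4.7, 0], "rotation": [0, 0, 0.49]},
    {"gripper": 5, "slide": [-12.8, -4.7, 3], "rotation": [0, 0, 0.49]},
    {"gripper": 5, "slide": [-12.8, -4.7, 7.5], "rotation": [0, 0, 0.49]},
    {"gripper": 5, "slide": [-12.8, -4.7, 12], "rotation": [0, 0, 0.49]},
    {"gripper": 5, "slide": [-12.8, -4.7, 16.5], "rotation": [0, 0, 0.49]},
    {"gripper": 5, "slide": [-12.8, -4.7, 19.5], "rotation": [0, 0, 0.49]},
    {"gripper": 5, "slide": [-12.8, -4.7, 20.5], "rotation": [0, 0, 0.49]},
    {"gripper": 5, "slide": [-12.8, -4.7, 20.5], "rotation": [0, 0, 0.49]},
    {"gripper": 5, "slide": [-12.8, -4.7, 20.5], "rotation": [0, 0, 0.49]},
  ],
)

```text
time_s: 18.25
eef_pos: [0.5172, -0.2419, 0.095]
eef_rot: [0.692, 0.722, 0.001, 0.002]
force: [-0.1, -1.2, -0.5]
width: 0.673
grasp_force: 32.8
```

```bash
python3 - <<'E'
from h import *
s=env.observe(); print(s['eef_pos'],s['force'])
plan(([.515,-.243,.038],down(92)))
E
```

```text
[ 0.5172056  -0.24189149  0.09499102] [-0.1350697  -1.16166192 -0.50234671]
slide [-0.09, -0.24, 5.7] rot [0.003, 0.001, 0.007]
```

Emit:
jog_arm(
  series=[
    {"gripper": 5, "slide": [0, 0, 2.5], "rotation": [0, 0, 0]},
    {"gripper": 5, "slide": [0, 0, 4.5], "rotation": [0, 0, 0]},
    {"gripper": 5, "slide": [0, 0, 5.4], "rotation": [0, 0, 0]},
    {"gripper": 5, "slide": [0, 0, 5.5], "rotation": [0, 0, 0]},
    {"gripper": 5, "slide": [0, 0, 5.5], "rotation": [0, 0, 0]},
  ],
)

```text
time_s: 18.75
eef_pos: [0.517, -0.2417, 0.0396]
eef_rot: [0.692, 0.722, 0.001, 0.001]
force: [0.3, -1.3, -0.7]
width: 0.676
grasp_force: 32.8
```

Emit:
jog_arm(
  series=[
    {"gripper": 5, "slide": [0, 0, 0.15], "rotation": [0, 0, 0]},
    {"gripper": 5, "slide": [0, 0, 0.3], "rotation": [0, 0, 0]},
    {"gripper": 5, "slide": [0, 0, 0.3], "rotation": [0, 0, 0]},
  ],
)

```text
time_s: 19.05
eef_pos: [0.5162, -0.2412, 0.0355]
eef_rot: [0.692, 0.722, 0.0, 0.0]
force: [0.4, 0.3, 0.4]
width: 0.676
grasp_force: 32.9
```

Emit:
jog_arm(
  series=[
    {"gripper": 5, "slide": [0, 0, 0.1], "rotation": [0, 0, 0]},
    {"gripper": 5, "slide": [0, 0, 0.15], "rotation": [0, 0, 0]},
    {"gripper": 5, "slide": [0, 0, 0.15], "rotation": [0, 0, 0]},
  ],
)

```text
time_s: 19.35
eef_pos: [0.5162, -0.2412, 0.0353]
eef_rot: [0.692, 0.722, 0.0, 0.0]
force: [-3.9, 1.9, 9.1]
width: 0.67
grasp_force: 34.0
```

Emit:
jog_arm(
  series=[
    {"gripper": 7.4, "slide": [0, 0, 0], "rotation": [0, 0, 0]},
    {"gripper": 7.4, "slide": [0, 0, 0], "rotation": [0, 0, 0]},
    {"gripper": 7.4, "slide": [0, 0, 0], "rotation": [0, 0, 0]},
    {"gripper": 7.4, "slide": [0, 0, 0], "rotation": [0, 0, 0]},
    {"gripper": 7.4, "slide": [0, 0, -1.5], "rotation": [0, 0, 0]},
    {"gripper": 7.4, "slide": [0, 0, -4], "rotation": [0, 0, 0]},
    {"gripper": 7.4, "slide": [0, 0, -8], "rotation": [0, 0, 0]},
    {"gripper": 7.4, "slide": [0, 0, -13], "rotation": [0, 0, 0]},
    {"gripper": 7.4, "slide": [0, 0, -18], "rotation": [0, 0, 0]},
    {"gripper": 7.4, "slide": [0, 0, -23], "rotation": [0, 0, 0]},
    {"gripper": 7.4, "slide": [0, 0, -27], "rotation": [0, 0, 0]},
    {"gripper": 7.4, "slide": [0, 0, -27], "rotation": [0, 0, 0]},
  ],
)

```text
time_s: 20.55
eef_pos: [0.5189, -0.2432, 0.3136]
eef_rot: [0.692, 0.722, 0.002, 0.008]
force: [1.1, -0.9, 1.1]
width: 0.863
grasp_force: 0.0
```

```bash
python3 - <<'E'
from h import *
s=env.observe(); print(s['eef_pos'])
plan(([.54,.17,.28],down(180.4)))
c=cam('wrist'); P=cloud(c,np.ones((400,640),np.uint8))
for a,b in [(.46,.575),(.585,.67)]:
    m=(P[:,2]>.028)&(P[:,2]<.046)&(P[:,0]>a)&(P[:,0]<b)&(P[:,1]>-.33)&(P[:,1]<-.17); print(m.sum(),desc(P[m]),cv2.minAreaRect(P[m][:,:2].astype(np.float32)*1000))
c=cam('scene'); b=(325,155,400,255); k=np.zeros((400,640),np.uint8); k[b[1]:b[3],b[0]:b[2]]=1; P=cloud(c,k)
m=(P[:,2]>.036)&(P[:,2]<.053)&(P[:,1]<.255)&(P[:,1]>.15)&(P[:,0]>.4)&(P[:,0]<.613); print('yel',desc(P[m]),cv2.minAreaRect(P[m][:,:2].astype(np.float32)*1000))
E
```

```text
[ 0.51894326 -0.24324118  0.31355323]
slide [41.23, 3.81, 3.02] rot [0.004, 0.019, -1.535]
3663 [[0.488, -0.289, 0.034], [0.516, -0.236, 0.036], [0.544, -0.189, 0.038]] ((516.1682739257812, -239.22943115234375), (58.023780822753906, 104.87066650390625), 2.435511827468872)
3663 [[0.599, -0.292, 0.032], [0.627, -0.238, 0.036], [0.656, -0.19, 0.038]] ((628.2434692382812, -241.4914093017578), (59.146141052246094, 105.19856262207031), 3.1133837699890137)
yel [[0.507, 0.191, 0.038], [0.561, 0.219, 0.044], [0.61, 0.247, 0.05]] ((557.8516845703125, 218.97317504882812), (110.03907012939453, 58.43656539916992), 0.572950005531311)
```

Emit:
jog_arm(
  series=[
    {"gripper": 8.5, "slide": [4, 0.5, 0.5], "rotation": [0, 0, -0.14]},
    {"gripper": 8.5, "slide": [8, 1, 1], "rotation": [0, 0, -0.28]},
    {"gripper": 8.5, "slide": [12, 1.5, 1], "rotation": [0, 0, -0.42]},
    {"gripper": 8.5, "slide": [16, 2, 1], "rotation": [0, 0, -0.56]},
    {"gripper": 8.5, "slide": [20, 2.5, 1.5], "rotation": [0, 0, -0.7]},
    {"gripper": 8.5, "slide": [24, 3, 1.5], "rotation": [0, 0, -0.84]},
    {"gripper": 8.5, "slide": [28, 3.5, 2], "rotation": [0, 0, -0.98]},
    {"gripper": 8.5, "slide": [32, 3.8, 2.3], "rotation": [0, 0, -1.12]},
    {"gripper": 8.5, "slide": [36, 3.8, 2.8], "rotation": [0, 0, -1.26]},
    {"gripper": 8.5, "slide": [40, 3.8, 3], "rotation": [0, 0, -1.4]},
    {"gripper": 8.5, "slide": [41.2, 3.8, 3], "rotation": [0, 0, -1.53]},
    {"gripper": 8.5, "slide": [41.2, 3.8, 3], "rotation": [0, 0, -1.53]},
  ],
)

```text
time_s: 21.85
eef_pos: [0.5345, 0.1738, 0.2714]
eef_rot: [-0.002, 1.0, 0.0, -0.002]
force: [-0.4, -0.1, 0.4]
width: 0.999
grasp_force: 0.0
```

```bash
python3 - <<'E'
from h import *
s=env.observe(); print(s['eef_pos'],s['q'].round(2))
D=down(180.4); plan(([.556,.2185,.28],D),([.556,.2185,.12],D))
E
```

```text
[0.53449483 0.17380154 0.27141345] [ 0.16  0.17  1.55  0.    1.43 -1.42]
slide [-2.17, 4.46, -0.87] rot [0.0, -0.004, -0.002]
slide [-2.24, 4.46, 15.13] rot [0.0, -0.004, -0.002]
```

Emit:
jog_arm(
  series=[
    {"gripper": 8.5, "slide": [-2.1, 4.2, 0], "rotation": [0, 0, 0]},
    {"gripper": 8.5, "slide": [-2.1, 4.2, 0], "rotation": [0, 0, 0]},
    {"gripper": 8.5, "slide": [-2.1, 4.2, 3], "rotation": [0, 0, 0]},
    {"gripper": 8.5, "slide": [-2.1, 4.2, 7], "rotation": [0, 0, 0]},
    {"gripper": 8.5, "slide": [-2.1, 4.2, 11], "rotation": [0, 0, 0]},
    {"gripper": 8.5, "slide": [-2.1, 4.2, 14], "rotation": [0, 0, 0]},
    {"gripper": 8.5, "slide": [-2.1, 4.2, 14.5], "rotation": [0, 0, 0]},
    {"gripper": 8.5, "slide": [-2.1, 4.2, 14.5], "rotation": [0, 0, 0]},
  ],
)

```text
time_s: 22.65
eef_pos: [0.5563, 0.2128, 0.1275]
eef_rot: [0.0, 1.0, -0.0, -0.002]
force: [0.9, -0.2, 0.5]
width: 0.996
grasp_force: 0.0
```

```bash
python3 - <<'E'
from h import *
s=env.observe(); print(s['eef_pos'],s['force'])
D=down(180.4); plan(([.556,.2185,.042],D))
E
```

```text
[0.55633085 0.21283358 0.12753124] [ 0.87317959 -0.18774398  0.50988008]
slide [0.01, 0.57, 8.55] rot [-0.001, -0.003, -0.008]
```

Emit:
jog_arm(
  series=[
    {"gripper": 8.5, "slide": [0, 0.55, 2.5], "rotation": [0, 0, 0]},
    {"gripper": 8.5, "slide": [0, 0.55, 5.5], "rotation": [0, 0, 0]},
    {"gripper": 8.5, "slide": [0, 0.55, 7.8], "rotation": [0, 0, 0]},
    {"gripper": 8.5, "slide": [0, 0.55, 8.5], "rotation": [0, 0, 0]},
    {"gripper": 8.5, "slide": [0, 0.55, 8.5], "rotation": [0, 0, 0]},
    {"gripper": 5, "slide": [0, 0.55, 8.5], "rotation": [0, 0, 0]},
    {"gripper": 5, "slide": [0, 0.55, 8.5], "rotation": [0, 0, 0]},
    {"gripper": 5, "slide": [0, 0.55, 8.5], "rotation": [0, 0, 0]},
    {"gripper": 5, "slide": [0, 0.55, 8.5], "rotation": [0, 0, 0]},
    {"gripper": 5, "slide": [0, 0.55, 8.5], "rotation": [0, 0, 0]},
  ],
)

```text
time_s: 23.65
eef_pos: [0.5593, 0.2201, 0.0464]
eef_rot: [-0.001, 1.0, 0.001, 0.002]
force: [-0.8, -0.7, 6.4]
width: 0.669
grasp_force: 33.9
```

```bash
python3 - <<'E'
from h import *
print(env.observe()['eef_pos'])
D=down(92)
plan(([.556,.2185,.26],None),([.403,-.241,.30],D))
E
```

```text
[0.5593361  0.22005133 0.04638932]
slide [0.23, -0.13, -21.36] rot [0.0, 0.0, 0.0]
slide [15.58, -46.05, -25.5] rot [0.005, 0.003, 1.537]
```

Emit:
jog_arm(
  series=[
    {"gripper": 5, "slide": [0, 0, -2], "rotation": [0, 0, 0]},
    {"gripper": 5, "slide": [0, 0, -6], "rotation": [0, 0, 0]},
    {"gripper": 5, "slide": [0, 0, -11], "rotation": [0, 0, 0]},
    {"gripper": 5, "slide": [0, 0, -16], "rotation": [0, 0, 0]},
    {"gripper": 5, "slide": [0, -1, -21], "rotation": [0, 0, 0.13]},
    {"gripper": 5, "slide": [1.5, -5, -25.5], "rotation": [0, 0, 0.26]},
    {"gripper": 5, "slide": [3, -9, -25.5], "rotation": [0, 0, 0.39]},
    {"gripper": 5, "slide": [4.5, -13, -25.5], "rotation": [0, 0, 0.52]},
    {"gripper": 5, "slide": [6, -17, -25.5], "rotation": [0, 0, 0.65]},
    {"gripper": 5, "slide": [7.5, -21, -25.5], "rotation": [0, 0, 0.78]},
    {"gripper": 5, "slide": [9, -25, -25.5], "rotation": [0, 0, 0.91]},
    {"gripper": 5, "slide": [10.5, -29, -25.5], "rotation": [0, 0, 1.04]},
  ],
)

```text
time_s: 24.85
eef_pos: [0.4516, -0.0718, 0.299]
eef_rot: [0.498, 0.867, 0.0, 0.001]
force: [0.8, -0.8, -1.1]
width: 0.674
grasp_force: 33.0
```

```bash
python3 - <<'E'
from h import *
s=env.observe(); print(s['eef_pos'],s['grasp_force'],s['width'])
plan(([.403,-.241,.30],down(92)))
E
```

```text
[ 0.45160777 -0.07181119  0.2990092 ] 33.04401755332947 0.6738719667782767
slide [-12.18, -12.71, -0.11] rot [0.002, 0.0, 0.492]
```

Emit:
jog_arm(
  series=[
    {"gripper": 5, "slide": [-3, -3.2, 0], "rotation": [0, 0, 0.14]},
    {"gripper": 5, "slide": [-6, -6.4, 0], "rotation": [0, 0, 0.28]},
    {"gripper": 5, "slide": [-9, -9.6, 0], "rotation": [0, 0, 0.4]},
    {"gripper": 5, "slide": [-12.2, -12.7, 0], "rotation": [0, 0, 0.49]},
    {"gripper": 5, "slide": [-12.2, -12.7, 0], "rotation": [0, 0, 0.49]},
    {"gripper": 5, "slide": [-12.2, -12.7, 4], "rotation": [0, 0, 0.49]},
    {"gripper": 5, "slide": [-12.2, -12.7, 8.5], "rotation": [0, 0, 0.49]},
    {"gripper": 5, "slide": [-12.2, -12.7, 13], "rotation": [0, 0, 0.49]},
    {"gripper": 5, "slide": [-12.2, -12.7, 17.5], "rotation": [0, 0, 0.49]},
    {"gripper": 5, "slide": [-12.2, -12.7, 20], "rotation": [0, 0, 0.49]},
    {"gripper": 5, "slide": [-12.2, -12.7, 20], "rotation": [0, 0, 0.49]},
    {"gripper": 5, "slide": [-12.2, -12.7, 20], "rotation": [0, 0, 0.49]},
  ],
)

```text
time_s: 26.05
eef_pos: [0.4056, -0.2397, 0.099]
eef_rot: [0.692, 0.722, 0.0, -0.0]
force: [0.5, -0.2, 0.1]
width: 0.669
grasp_force: 33.0
```

```bash
python3 - <<'E'
from h import *
s=env.observe(); print(s['eef_pos'],s['force'])
plan(([.403,-.241,.045],down(92)))
E
```

```text
[ 0.40562675 -0.23970083  0.0990374 ] [ 0.47146264 -0.17282348  0.06808465]
slide [-0.12, -0.27, 5.4] rot [0.001, -0.001, 0.008]
```

Emit:
jog_arm(
  series=[
    {"gripper": 5, "slide": [0, 0, 2.5], "rotation": [0, 0, 0]},
    {"gripper": 5, "slide": [0, 0, 4.5], "rotation": [0, 0, 0]},
    {"gripper": 5, "slide": [0, 0, 5.4], "rotation": [0, 0, 0]},
    {"gripper": 5, "slide": [0, 0, 5.5], "rotation": [0, 0, 0]},
    {"gripper": 5, "slide": [0, 0, 5.5], "rotation": [0, 0, 0]},
  ],
)

```text
time_s: 26.55
eef_pos: [0.4064, -0.2408, 0.045]
eef_rot: [0.692, 0.722, 0.0, 0.001]
force: [-0.6, 0.2, -0.3]
width: 0.668
grasp_force: 33.0
```

Emit:
jog_arm(
  series=[
    {"gripper": 5, "slide": [0, 0, 0.15], "rotation": [0, 0, 0]},
    {"gripper": 5, "slide": [0, 0, 0.3], "rotation": [0, 0, 0]},
    {"gripper": 5, "slide": [0, 0, 0.3], "rotation": [0, 0, 0]},
  ],
)

```text
time_s: 26.85
eef_pos: [0.4055, -0.2402, 0.0409]
eef_rot: [0.692, 0.722, 0.0, 0.0]
force: [0.4, 0.1, -1.2]
width: 0.669
grasp_force: 33.0
```

Emit:
jog_arm(
  series=[
    {"gripper": 5, "slide": [0, 0, 0.1], "rotation": [0, 0, 0]},
    {"gripper": 5, "slide": [0, 0, 0.2], "rotation": [0, 0, 0]},
    {"gripper": 5, "slide": [0, 0, 0.2], "rotation": [0, 0, 0]},
  ],
)

```text
time_s: 27.15
eef_pos: [0.4055, -0.2401, 0.0394]
eef_rot: [0.692, 0.722, 0.0, -0.0]
force: [-2.4, 1.8, 6.4]
width: 0.672
grasp_force: 33.9
```

Contact again. Release and lift.

Emit:
jog_arm(
  series=[
    {"gripper": 7.4, "slide": [0, 0, 0], "rotation": [0, 0, 0]},
    {"gripper": 7.4, "slide": [0, 0, 0], "rotation": [0, 0, 0]},
    {"gripper": 7.4, "slide": [0, 0, 0], "rotation": [0, 0, 0]},
    {"gripper": 7.4, "slide": [0, 0, 0], "rotation": [0, 0, 0]},
    {"gripper": 7.4, "slide": [0, 0, -1.5], "rotation": [0, 0, 0]},
    {"gripper": 7.4, "slide": [0, 0, -4], "rotation": [0, 0, 0]},
    {"gripper": 7.4, "slide": [0, 0, -8], "rotation": [0, 0, 0]},
    {"gripper": 7.4, "slide": [0, 0, -13], "rotation": [0, 0, 0]},
    {"gripper": 7.4, "slide": [0, 0, -18], "rotation": [0, 0, 0]},
    {"gripper": 7.4, "slide": [0, 0, -23], "rotation": [0, 0, 0]},
    {"gripper": 7.4, "slide": [0, 0, -27], "rotation": [0, 0, 0]},
    {"gripper": 7.4, "slide": [0, 0, -27], "rotation": [0, 0, 0]},
  ],
)

```text
time_s: 28.35
eef_pos: [0.408, -0.2426, 0.3161]
eef_rot: [0.692, 0.722, 0.001, 0.007]
force: [0.3, -0.4, 0.2]
width: 0.866
grasp_force: 0.0
```

```bash
python3 - <<'E'
from h import *
heelangle()
c=cam('wrist'); P=cloud(c,np.ones((400,640),np.uint8))
for a,b in [(.35,.46),(.475,.575),(.585,.67)]:
    m=(P[:,2]>.028)&(P[:,2]<.046)&(P[:,0]>a)&(P[:,0]<b)&(P[:,1]>-.33)&(P[:,1]<-.17); print(m.sum(),desc(P[m]))
c=cam('scene'); cv2.imwrite('pics/s9.png',cv2.resize(c['pixels'][60:280,120:520],None,fx=2,fy=2,interpolation=cv2.INTER_CUBIC))
k=np.zeros((400,640),np.uint8); k[125:260,125:270]=1; P=cloud(c,k); P=P[(P[:,2]>.06)&(P[:,2]<.08)]; print('tote',desc(P))
E
```

```text
heel n 582 slope deg 46.55371136538431 ext u [0.01578815 0.07079732] z [0.04890897 0.10660494]
3715 [[0.377, -0.286, 0.034], [0.405, -0.232, 0.036], [0.433, -0.185, 0.038]]
3694 [[0.487, -0.29, 0.033], [0.515, -0.236, 0.036], [0.544, -0.188, 0.038]]
3635 [[0.598, -0.291, 0.03], [0.625, -0.238, 0.035], [0.655, -0.19, 0.037]]
tote [[0.308, -0.454, 0.061], [0.562, -0.294, 0.068], [0.726, -0.132, 0.075]]
```

View pics/s9.png

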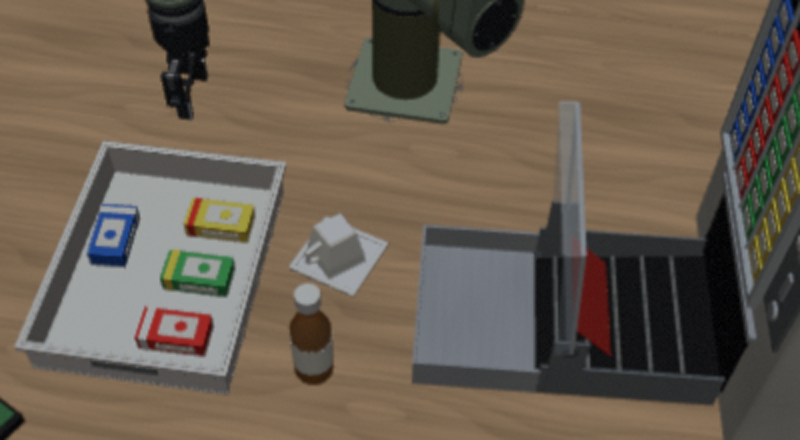

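The picture shows the tray empty at (475,310) and the guard up at (570,230). Yellow (220,215), green (198,270) and red (175,328) lie flat in the tote with labels up. Blue (113,235), the bottle, the saucer and cup, and the tote have not moved.

```bash
python3 -c "
from bench import env
print(env.job_done())"
```

```text
the job is handed in; nothing more can be done
None
```

Job handed in at about 28 s: the guard is fully up, and the yellow, green and red cartons lie flat with labels up in the tote; the last picture shows blue, bottle, saucer, cup and tote undisturbed.

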